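Clamp the casting in the swing-arm fixture

TASK

A die-cast housing already lies in the nest of the swing-arm clamp on the bench. Swing the clamp's arm round over it until the arm rests against its stop, then screw the knurled knob down (clockwise from above) until the foot of the screw bears on the casting and the knob is firmly hand-tight; let go and leave it clamped. Leave the casting in its nest and the other things on the bench where they are.

Things in the scene. Friction and masses are not known exactly. Their poses are not given: they have to be found in the camera images.
- swing_clamp: The fixed swing-arm clamp: a dark steel base plate (192 x 130 x 12 mm) with two low steel cheeks that hold the casting between them, and an upright post. Origin on the bench under the middle of the nest; its x axis points from the nest to the post, whose axis stands at x = +98 mm; z up.
- pivot (a point): The point on the post's axis at half the height of the swing arm (94.5 mm above the bench). The grey arm (26 mm wide, round ends of 42 to 46 mm, 27 mm tall, underside 81 mm and top 108 mm above the bench) turns about this vertical axis.
- swing_arm (a joint): Angle of the swing arm on the post, rad: 0 is against its stop, the screw over the middle of the casting; positive is swung away, so it is closed by turning it anticlockwise from above. It stays where it is left (0.4 N m of friction, 4 N at the knob). In the clamp's frame the screw's axis stands at (98 - 98 cos a, 98 sin a) mm for angle a.
- knob_center (a point): Centre of the knurled aluminium knob on top of the clamp screw (upright cylinder, 48 mm across, 36 mm tall; this point is 18 mm below its top), on the screw's axis, 98 mm from the post's axis. Its x axis points along the index line on the knob's top; z up. The knob's underside always stays clear above the arm.
- foot (a point): Centre of the underside of the screw's pressure foot (38 mm disc, 8 mm thick), 72 mm below the centre of the knob; it touches the casting's top when it is 58 mm above the bench.
- clamp_screw: The rigid screw with knob and foot; origin 57 mm below the knob's centre. Right-hand thread: clockwise from above it goes down, 8 mm a turn. It stays where left and turns freely (0.06 N m) until the foot meets the casting, 2.5 to 5.2 rad of turn in the arm from the start; then it stiffens: about 0.5 N m 0.5 rad later, 1.2 N m 1 rad later, which is tight (a 40 N grip slips beyond that).
- housing: The loose die-cast housing (96 x 235 x 46 mm, 0.4 kg) that lies in the nest, flat on the base plate, between the cheeks with about 2 mm of play; origin at the centre of its underside, its long axis is y. Its top is 58 mm above the bench.
- collar: bystander: steel flange collar, 64 mm across, 22 mm tall, on the bench in front of the clamp; origin at its underside
- hex_key: bystander: black hex key, 113 mm long, 7 mm thick, on the bench in front of the clamp; origin at its underside
- oil_can: bystander: oil can with spout, 191 mm tall, at the back; origin at its underside
- tea_mug: bystander: white mug, 82 mm tall, at the back; origin at its underside
- ink_tin: bystander: black round tin, 69 mm across, 60 mm tall, at the back; origin at its underside
- rubber_stamp: bystander: wooden rubber stamp with upright handle, 70 mm long, 74 mm tall, at the left by the vice; origin at its underside

How it is judged:
By the outcome, as a careful person would: the job done as asked, in the order asked, and still so for the second after the job is handed in, with the robot touching nothing.
It also fails if it takes over 64 s, if anything falls off the work surface, if the arm or the gripper's body presses on something with over 40 N, if the wrist force passes 120 N, or if a joint passes its speed limit or range.

ROBOT

A 6-joint arm with a two-finger parallel gripper is mounted at the origin on the work surface; the furniture and walls round the work are solid. World frame = base frame: x ahead of the robot, y to its left, z up, the work surface at z = 0. Lengths are in m, angles in rad, forces in N, time in s.
With the tool pointing down it reaches from about 0.3 to 1 m from the base axis. Payload 5.1 kg.
Tool frame: the origin (TCP) lies midway between the tips of the shut fingers; the grasp point (between the pads) lies 19 mm behind it (robot.grip_depth is the distance from the TCP to the grasp point, in m); z points along the fingers, y is the line along which they close (so a half turn about z gives the same grasp; the last joint's range is limited). The gripper opens to 95 mm and grips with 3 to 60 N. Pads are 20 mm wide; open, the fingers measure 119 mm over their backs; the gripper's body (75 mm by 180 mm) begins 59 mm behind the grasp point.
Start: joints at [1.246, 0.124, 1.65, -0, 1.367, -0.083], TCP at [0.156, 0.631, 0.215] pointing down, gripper open.
Joint ranges: [-2.61, 2.61], [-1.02, 2.33], [0.03, 2.71], [-1.35, 4.49], [0.32, 2.68], [-2.91, 2.91]. Speed limits (rad/s): [2.57, 2.57, 3.14, 3.14, 3.14, 3.14].

INTERFACE

Orientations are given as a 3x3 rotation matrix whose columns are the frame's x, y, z axes.
In Python, from bench import robot gives the robot as it stands.
- The arm moves only by the tool drive_tool, never from a script. Its arguments are lists of equal length, an entry for each row: "jaw": the closure, from 0 (fully open) to 1 (shut); "delta_pos": the shift along the tool's x, y, z each as a share of 250 mm, from -1 to 1, a list of three; "twist": the turn, a rotation vector about the tool's x, y, z each as a share of 180 degrees, from -1 to 1, a list of three. In form: {"jaw": [jaw, ...], "delta_pos": [[dx, dy, dz], ...], "twist": [[rx, ry, rz], ...]}. A call has 1 to 8 rows; each row is the pose to reach, as a shift and turn from the pose commanded when the call began, along the tool's axes at that moment, turning the shorter way round; what a row does not reach only later rows make up. A row lasts 1/8 s, in which the tool goes at most 62.5 mm and 10.7 degrees, less where a joint would pass 70% of its speed; a pose out of reach is approached as far as the arm can. A call with a number of a shift or a turn outside -1 to 1 is refused whole. A call with a gripper value outside its range is refused whole. The fingers move at their own pace and stop on an object; "newtons" is the grip in N (left out, the last holds). Time passes only in rows, so rows that repeat a pose let the fingers close. It gives the time, the measured TCP pose, the force, the opening and the grip force at its end, in the units of the state.
- robot.state(): the state, without advancing time (a new reading comes with each control period).
- robot.get_image(name): name is "side" or "top"; returns a dict with "frame" (480x640x3 uint8, red, green, blue), "range_z" (480x640 float32, m along the optical axis (not along the pixel's ray), 0 where there is no reading), "fx", "fy", "cx", "cy" (pixels), "rvec" (rotation vector, rad) and "tvec" (3), from world to camera coordinates, as OpenCV has them. Camera axes: x right, y down, z forward; pixel columns grow to the right and rows downward; lengths in m; the calibration is good to about 2 mm. A picture is of the moment at which its call begins.
- robot.sign_off(): hands the job in; it is judged then, once.
Trained networks look in the newest picture that a camera, given by its name, has taken for a name from the list of things; names that differ only in an ending like _2 or _b are one class to them, and where a whole thing is asked for, a point or a joint stands for the part that bears it (a point fixed in the world has none). Each returns a list of dicts, best first, with "p" (0 to 1); they miss things now and then, are a little off and sometimes report something else, mostly with a low value. They report only what shows in the picture. A call takes as long as a camera call.
- robot.boxes_of(thing, camera): "point" ([x, y, z] in m, in world coordinates, good to about 4 mm: the middle of the surface that is visible of it).
- robot.spot_point(thing, camera): "point" ([x, y, z] in m, in world coordinates, good to about 4 mm: a listed point, or the origin of a listed thing).
The state is a dict: "clock": time; "joint_pos": joint angles; "qd": joint speeds; "tau": joint torques, N m; "tool_pos": TCP position; "eef_rot": TCP orientation; "ft_force": force on the tool from outside, world axes, zero at the start; "torque": the same for the moment, N m; "opening": finger opening in m; "gripper_force": force on a finger pad.
Only numpy, scipy, OpenCV 4.12 (cv2) and the standard library are available. Lean on these libraries where they do the work, as an engineer would, in place of code of your own. Each camera call takes 0.05 s, during which the arm holds its last target. There are 200 camera calls.

## Working session

There is one attempt and no reset: what is moved stays moved. The work goes in short steps, Python scripts to look and compute and a tool call to move; the robot and the scene stay as the last step left them, time stands still between calls to the robot, and variables do not carry over. Pictures are saved under pics/ and viewed, at most 10 in all, crops included, and the job is handed in when it is done.

Besides the shell and the picture viewer there is one more tool, called after "Emit:" by a JSON object that holds its "method" and its "body", one argument or row to a line. drive_tool: Moves the arm, as the interface text tells. Its arguments: {"type":"object","properties":{"jaw":{"type":"array"},"delta_pos":{"type":"array"},"twist":{"type":"array"},"newtons":{"type":"number"}},"required":["jaw","delta_pos","twist"]}

```bash
mkdir -p pics; cat > h.py <<'E'
import numpy as np,cv2
from bench import robot
def look(cam,fn=None):
    d=robot.get_image(cam)
    if fn: cv2.imwrite('pics/'+fn,cv2.cvtColor(d['frame'],cv2.COLOR_RGB2BGR))
    return d
def world(d,u,v,z=None):
    z=d['range_z'][int(v),int(u)] if z is None else z
    R=cv2.Rodrigues(np.array(d['rvec'],float))[0]
    c=np.array([(u-d['cx'])/d['fx']*z,(v-d['cy'])/d['fy']*z,z])
    return R.T@(c-np.array(d['tvec']).ravel())
E
python3 - <<'E'
from h import *
np.set_printoptions(precision=4,suppress=True)
for c in('side','top'):
    d=look(c,c+'0.png')
    R=cv2.Rodrigues(np.array(d['rvec'],float))[0]; print(c,-R.T@np.array(d['tvec']).ravel(),R[2])
    for n in('knob_center','pivot','foot','swing_clamp','housing','clamp_screw'):
        print(n,[(np.round(x['point'],4),round(x['p'],2)) for x in robot.spot_point(n,c)][:2])
s=robot.state();print(s)
E
```

```text
side [0.8877 0.9687 0.9633] [-0.265  -0.7201 -0.6413]
knob_center [(array([ 0.547 , -0.1043,  0.1353]), 0.78)]
pivot [(array([ 0.606 , -0.1849,  0.0953]), 0.95)]
foot [(array([ 0.5456, -0.1035,  0.0663]), 0.69)]
swing_clamp [(array([ 0.5105, -0.1905, -0.0001]), 0.59)]
housing [(array([ 0.5101, -0.1887,  0.0086]), 0.58)]
clamp_screw [(array([ 0.5482, -0.1048,  0.0802]), 0.79)]
top [0.3526 0.0111 1.1915] [ 0.18    0.0084 -0.9836]
knob_center [(array([ 0.546 , -0.1074,  0.1319]), 0.6)]
pivot [(array([ 0.6058, -0.1821,  0.0933]), 0.81)]
foot []
swing_clamp [(array([ 0.5437, -0.1043,  0.0794]), 0.55)]
housing [(array([ 0.5074, -0.1915,  0.0086]), 0.96), (array([0.7184, 0.2188, 0.0003]), 0.21)]
clamp_screw [(array([ 0.5433, -0.1047,  0.0808]), 0.83)]
{'clock': 0.7, 'joint_pos': array([ 1.2464,  0.1238,  1.6503, -0.    ,  1.3675, -0.0826]), 'qd': array([-0.0008, -0.0002, -0.0009,  0.0006,  0.0012, -0.0016]), 'tau': array([  0.0008, -41.7446, -36.0137,   0.0776,   0.0425,   0.    ]), 'tool_pos': array([0.1557, 0.6311, 0.2147]), 'eef_rot': array([[-0.9709,  0.2394,  0.    ],
       [ 0.2394,  0.9709,  0.0001],
       [-0.    ,  0.0001, -1.    ]]), 'ft_force': array([ 0.5965, -0.8288, -0.4429]), 'torque': array([ 0.0132, -0.0321,  0.0449]), 'gripper_force': 0.0, 'opening': 0.0950041913957213}
```

View pics/side0.png

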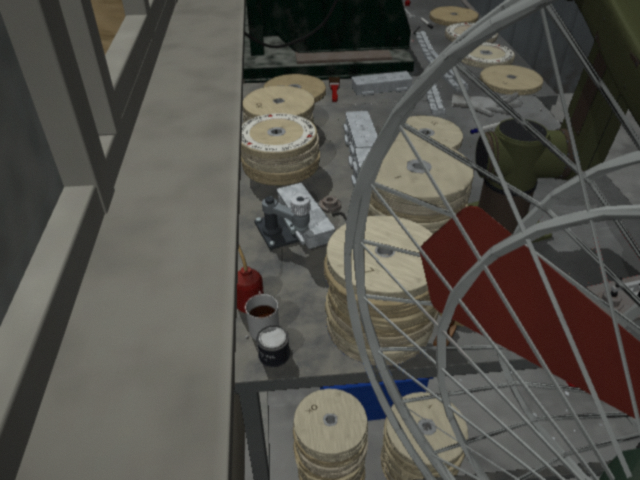

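View pics/top0.png

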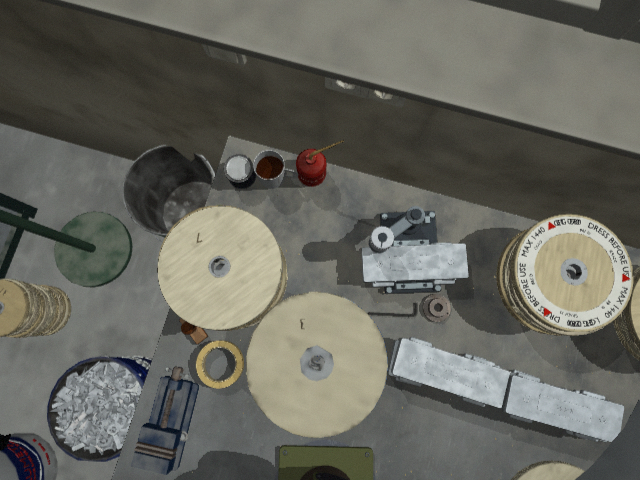

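The side view shows the knob at about (299,203) and the post at (269,205). In the top view they are at (381,238) and (415,215), with reel stacks to the left and in front. Next I'll refine the measurements and map obstacle heights.

```bash
cat > m.py <<'E'
from h import *
np.set_printoptions(precision=4,suppress=True)
H=np.full((60,90),np.nan)  # x 0..0.9 /15mm? y
def cloud(d):
    v,u=np.mgrid[0:480,0:640];z=d['range_z'].astype(float)
    R=cv2.Rodrigues(np.array(d['rvec'],float))[0]
    c=np.stack([(u-d['cx'])/d['fx']*z,(v-d['cy'])/d['fy']*z,z],-1)
    P=(c-np.array(d['tvec']).ravel())@R
    return P[z>0]
if __name__=='__main__':
    C={c:cloud(look(c)) for c in('side','top')}
    P=np.vstack(list(C.values()))
    xs=np.arange(0,0.95,.05);ys=np.arange(.8,-.6,-.05)
    print('cm heights; cols y',np.round(ys,2))
    for x in xs:
        r=[]
        for y in ys:
            m=(P[:,0]>=x)&(P[:,0]<x+.05)&(P[:,1]>=y)&(P[:,1]<y+.05)&(P[:,2]<1)
            r.append('%3d'%(100*P[m,2].max()) if m.any() else '  .')
        print('%.2f'%x,' '.join(r))
    for c,Q in C.items():
        k=Q[(np.hypot(Q[:,0]-.5465,Q[:,1]+.1055)<.035)&(Q[:,2]>.145)]
        p=Q[(np.hypot(Q[:,0]-.606,Q[:,1]+.1835)<.035)&(Q[:,2]>.1)]
        for n,q in(('knob',k),('post',p)):
            if len(q):
                t=q[q[:,2]>np.percentile(q[:,2],90)-.006]
                print(c,n,len(q),'zpct',np.percentile(q[:,2],[5,50,95]),'topcen',t.mean(0),(t.min(0)+t.max(0))/2,np.ptp(t,0))
        h=Q[(abs(Q[:,2]-.058)<.006)&(abs(Q[:,0]-.51)<.2)&(abs(Q[:,1]+.19)<.2)]
        (cx,cy),(w,l),a=cv2.minAreaRect(h[:,:2].astype(np.float32)*1000);print('housing',c,cx,cy,w,l,a)
E
python3 m.py; python3 - <<'E'
from h import *
for c in('side','top'):
    look(c)
    for n in('knob_center','pivot','housing'): print(c,n,[(np.round(x['point'],4),round(x['p'],2)) for x in robot.spot_point(n,c)][:1])
d=look('top');i=cv2.cvtColor(d['frame'],cv2.COLOR_RGB2BGR)[180:330,330:490];cv2.imwrite('pics/crop.png',cv2.resize(i,None,fx=4,fy=4,interpolation=2))
E
```

```text
cm heights; cols y [ 0.8   0.75  0.7   0.65  0.6   0.55  0.5   0.45  0.4   0.35  0.3   0.25
  0.2   0.15  0.1   0.05 -0.   -0.05 -0.1  -0.15 -0.2  -0.25 -0.3  -0.35
 -0.4  -0.45 -0.5  -0.55]
0.00 -41 -40 -38 -38 -40 -42   .   0   0   0   1  65  66   0  64  62  29  29  29   1   0   0   0   0   0   2   3   2
0.05 -41 -39 -38 -38 -38 -40   .   0   0   8  63  65  66  66  64  23  29  29  27   1   0   0   0   0   0   3   3   3
0.10 -39 -36 -39 -39 -39  24   .   .   0  60  63  63   0   0   0   1  25   1   1   0   0   0   0   0   0   0   0   9
0.15 -40 -40 -38 -38 -39  24  30   .   0   4   5   1   0   0  26  27  27  27  27   0   0   0  60   6   9   9   9   9
0.20 -42 -42 -41 -41 -42 -42   .   .   0   3   7   7   2   2  27  27  27  27  27   0   9   9  63  64   9   9  10   9
0.25 -78 -78 -42 -42 -79   .   .   .   0   3   6   7   2  26  27  27  27  27  27  27   9   9   9  61   9   9   9   0
0.30 -78 -78 -78 -78 -79   .   .   .   .   0   7   7  22  25  27  27  27  27  27  27   9   9   9   9   0   0   1   0
0.35 -78 -78 -79 -78 -78   .   .   .   .   0  22  22  22  22  27  27  27  27  27   1   0  
[... 1664 characters left out ...]
2
top knob 424 zpct [0.1486 0.1521 0.1554] topcen [ 0.5429 -0.1094  0.1523] [ 0.5432 -0.1098  0.1541] [0.049  0.0463 0.0109]
top post 933 zpct [0.1026 0.575  0.5852] topcen [ 0.6305 -0.1901  0.5834] [ 0.6295 -0.1891  0.583 ] [0.0226 0.0527 0.0086]
housing top 504.51605224609375 -271.6601257324219 260.57391357421875 407.6976623535156 32.25352096557617
side knob_center [(array([ 0.5471, -0.1056,  0.1364]), 0.7)]
side pivot [(array([ 0.6083, -0.1851,  0.0939]), 0.66)]
side housing [(array([ 0.5082, -0.1867,  0.0102]), 0.71)]
top knob_center [(array([ 0.5472, -0.107 ,  0.1318]), 0.85)]
top pivot [(array([ 0.6065, -0.1826,  0.0931]), 0.64)]
top housing [(array([ 0.5094, -0.1927,  0.006 ]), 0.74)]
```

View pics/crop.png

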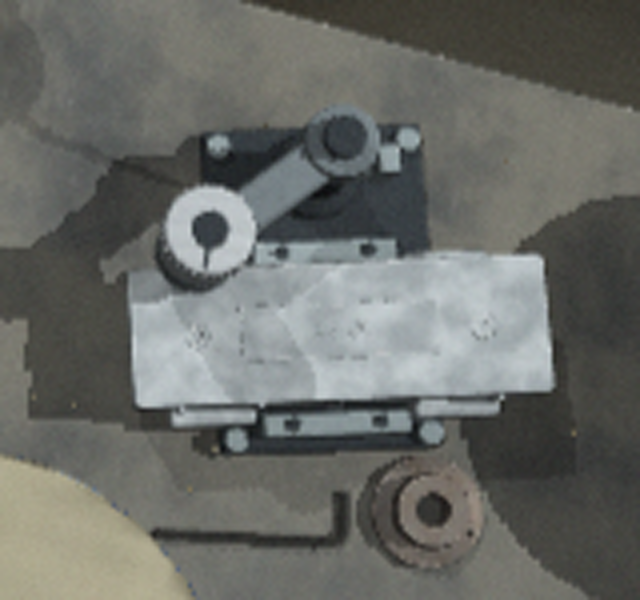

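The crop shows the arm pointing toward the lower left, about 57° from closed. The knob top is at crop (208,232) with its index line pointing down. A sill or wall stands behind, so I'll measure its face.

```bash
python3 - <<'E'
from m import *
P=np.vstack([cloud(look('side')),cloud(look('top'))])
for y in np.arange(.1,-.4,-.05):
    r=[]
    for z0,z1 in((-.01,.01),(.03,.2),(.2,.4),(.4,.55),(.57,.6)):
        m=(abs(P[:,1]-y)<.02)&(P[:,2]>z0)&(P[:,2]<z1)&(P[:,0]>.6)
        r.append('%d:%.3f-%.3f'%(m.sum(),P[m,0].min(),P[m,0].max()) if m.any() else '-')
    print('%.2f'%y,r)
E
```

```text
0.10 ['1607:0.600-0.838', '1080:0.691-0.839', '589:0.826-0.839', '-', '2858:0.698-0.866']
0.05 ['1093:0.600-0.824', '1537:0.691-0.826', '592:0.813-0.826', '-', '3026:0.685-0.852']
0.00 ['1369:0.600-0.811', '695:0.704-0.813', '618:0.789-0.813', '-', '3258:0.671-0.838']
-0.05 ['1334:0.600-0.797', '553:0.785-0.799', '608:0.775-0.799', '-', '3464:0.658-0.824']
-0.10 ['1312:0.600-0.785', '558:0.771-0.786', '617:0.763-0.786', '-', '3723:0.644-0.812']
-0.15 ['932:0.600-0.772', '712:0.600-0.772', '595:0.759-0.772', '-', '3993:0.631-0.798']
-0.20 ['646:0.601-0.759', '733:0.600-0.758', '617:0.745-0.759', '-', '4293:0.618-0.786']
-0.25 ['659:0.601-0.744', '565:0.731-0.745', '631:0.732-0.745', '-', '4400:0.604-0.772']
-0.30 ['748:0.600-0.731', '577:0.717-0.731', '628:0.718-0.732', '-', '4090:0.600-0.759']
-0.35 ['610:0.600-0.716', '578:0.705-0.719', '641:0.705-0.719', '-', '3372:0.600-0.742']
```

Emit:
{"method": "drive_tool", "body": {
  "jaw": [0, 0, 0, 0, 0, 0, 0, 0],
  "delta_pos": [
    [0, 0, -0.58],
    [0, 0, -0.58],
    [0, 0, -0.58],
    [-0.64, -0.89, -0.58],
    [-0.64, -0.89, -0.58],
    [-0.64, -0.89, -0.58],
    [-0.64, -0.89, -0.58],
    [-0.64, -0.89, -0.58]
  ],
  "twist": [
    [0, 0, 0],
    [0, 0, 0],
    [0, 0, 0],
    [0, 0, 0],
    [0, 0, 0],
    [0, 0, 0],
    [0, 0, 0],
    [0, 0, 0]
  ],
  "newtons": 40
}}

```text
clock: 2.35
tool_pos: [0.2583, 0.3742, 0.359]
eef_rot: [[-0.97, 0.242, 0.0], [0.242, 0.97, -0.001], [-0.0, -0.001, -1.0]]
ft_force: [-0.1, 0.4, 0.4]
opening: 0.095
gripper_force: 0.0
```

Emit:
{"method": "drive_tool", "body": {
  "jaw": [0, 0, 0, 0, 0, 0, 0, 0],
  "delta_pos": [
    [-0.64, -0.89, 0],
    [-0.64, -0.89, 0],
    [-0.64, -0.89, 0],
    [-0.64, -0.89, 0],
    [-0.64, -0.89, 0],
    [-0.64, -0.89, 0],
    [-0.64, -0.89, 0],
    [-0.64, -0.89, 0]
  ],
  "twist": [
    [0, 0, 0],
    [0, 0, 0],
    [0, 0, 0],
    [0, 0, 0],
    [0, 0, 0],
    [0, 0, 0],
    [0, 0, 0],
    [0, 0, 0]
  ]
}}

```text
clock: 3.35
tool_pos: [0.3594, 0.1234, 0.3595]
eef_rot: [[-0.971, 0.237, -0.0], [0.237, 0.971, 0.0], [0.0, 0.0, -1.0]]
ft_force: [1.0, 0.2, 0.3]
opening: 0.0948
gripper_force: 0.0
```

Emit:
{"method": "drive_tool", "body": {
  "jaw": [0, 0, 0, 0, 0, 0, 0, 0],
  "delta_pos": [
    [-0.64, -0.89, 0],
    [-0.64, -0.89, 0],
    [-0.64, -0.89, 0],
    [-0.64, -0.89, 0],
    [-0.64, -0.89, 0],
    [-0.64, -0.89, 0],
    [-0.64, -0.89, 0],
    [-0.64, -0.89, 0]
  ],
  "twist": [
    [0, 0, 0],
    [0, 0, 0],
    [0, 0, 0],
    [0, 0, 0],
    [0, 0, 0],
    [0, 0, 0],
    [0, 0, 0],
    [0, 0, 0]
  ]
}}

```text
clock: 4.35
tool_pos: [0.4618, -0.1305, 0.3601]
eef_rot: [[-0.971, 0.237, 0.001], [0.237, 0.971, -0.0], [-0.001, 0.0, -1.0]]
ft_force: [0.5, -0.3, 0.0]
opening: 0.095
gripper_force: 0.0
```

Emit:
{"method": "drive_tool", "body": {
  "jaw": [0, 0, 0, 0, 0, 0, 0],
  "delta_pos": [
    [0, 0, 0.62],
    [0, 0, 0.62],
    [0, 0, 0.62],
    [-0.306, 0.174, 0.62],
    [-0.306, 0.174, 0.62],
    [-0.306, 0.174, 0.62],
    [-0.306, 0.174, 0.62]
  ],
  "twist": [
    [0, 0, 0],
    [0, 0, 0],
    [0, 0, 0],
    [0, 0, 0],
    [0, 0, 0],
    [0, 0, 0],
    [0, 0, 0]
  ]
}}

```text
clock: 5.22
tool_pos: [0.546, -0.1075, 0.2049]
eef_rot: [[-0.971, 0.239, -0.0], [0.239, 0.971, -0.0], [0.0, -0.0, -1.0]]
ft_force: [0.9, 0.3, -0.4]
opening: 0.0951
gripper_force: 0.0
```

```bash
python3 - <<'E'
from h import *
for c in('side','top'):
    d=look(c); i=cv2.cvtColor(d['frame'],cv2.COLOR_RGB2BGR)
    i=i[100:280,190:390] if c=='side' else i[150:330,300:500]
    cv2.imwrite('pics/a_%s.png'%c,cv2.resize(i,(400,360),interpolation=2))
a=np.hstack([cv2.imread('pics/a_side.png'),cv2.imread('pics/a_top.png')]);cv2.imwrite('pics/a.png',a)
print(robot.state()['joint_pos'],robot.state()['tool_pos'])
E
```

```text
[-2.91652653e-01 -7.69581124e-02  1.87095022e+00 -1.39941347e-04
  1.34714427e+00 -1.62059815e+00] [ 0.54586975 -0.10795576  0.20503874]
```

View pics/a.png

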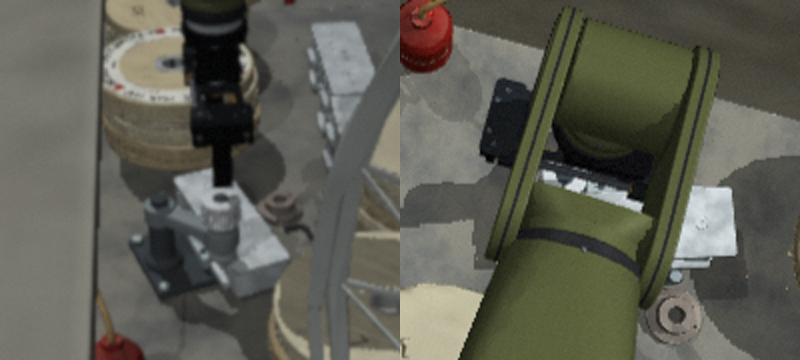

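The gripper hovers directly above the knob: in the side view its fingers end just above the knob at about (222,190). Now I'll lower it and grip.

Emit:
{"method": "drive_tool", "body": {
  "jaw": [0, 0, 0, 0.6, 0.6, 0.6, 0.6, 0.6],
  "delta_pos": [
    [0, 0, 0.2],
    [0, 0, 0.35],
    [0, 0, 0.35],
    [0, 0, 0.35],
    [0, 0, 0.35],
    [0, 0, 0.35],
    [0, 0, 0.35],
    [0, 0, 0.35]
  ],
  "twist": [
    [0, 0, 0],
    [0, 0, 0],
    [0, 0, 0],
    [0, 0, 0],
    [0, 0, 0],
    [0, 0, 0],
    [0, 0, 0],
    [0, 0, 0]
  ],
  "newtons": 25
}}

```text
clock: 6.32
tool_pos: [0.5467, -0.108, 0.1174]
eef_rot: [[-0.971, 0.239, 0.0], [0.239, 0.971, -0.0], [-0.0, 0.0, -1.0]]
ft_force: [0.2, -0.7, 0.2]
opening: 0.0504
gripper_force: 0.0
```

Emit:
{"method": "drive_tool", "body": {
  "jaw": [0.8, 0.8, 0.8],
  "delta_pos": [
    [0, 0, 0],
    [0, 0, 0],
    [0, 0, 0]
  ],
  "twist": [
    [0, 0, 0],
    [0, 0, 0],
    [0, 0, 0]
  ],
  "newtons": 25
}}

```text
clock: 6.7
tool_pos: [0.5467, -0.1078, 0.1174]
eef_rot: [[-0.971, 0.239, 0.0], [0.239, 0.971, 0.0], [-0.0, 0.001, -1.0]]
ft_force: [-0.6, 1.8, 1.6]
opening: 0.0475
gripper_force: 25.0
```

```bash
python3 - <<'E'
import numpy as np
R=np.array([[-.9709,.2394,0],[.2394,.9709,0],[0,0,-1]])
k=np.array([.5467,-.108,0]);a0=np.radians(128.3);P=k-.098*np.array([np.cos(a0),np.sin(a0),0])
for d in range(6,60,6):
    a=a0+np.radians(d);t=P+.098*np.array([np.cos(a),np.sin(a),0])
    print(d,np.round(t,4),np.round(R.T@(t-k)/.25,3),round(-.85*d/180,3))
E
```

```text
6 [ 0.539  -0.1148  0.    ] [ 0.023 -0.034  0.   ] -0.028
12 [ 0.532  -0.1223  0.    ] [ 0.043 -0.07   0.   ] -0.057
18 [ 0.5259 -0.1305  0.    ] [ 0.059 -0.107  0.   ] -0.085
24 [ 0.5207 -0.1394  0.    ] [ 0.071 -0.147  0.   ] -0.113
30 [ 0.5164 -0.1487  0.    ] [ 0.079 -0.187  0.   ] -0.142
36 [ 0.5131 -0.1584  0.    ] [ 0.082 -0.228  0.   ] -0.17
42 [ 0.5108 -0.1684  0.    ] [ 0.081 -0.269  0.   ] -0.198
48 [ 0.5096 -0.1786  0.    ] [ 0.076 -0.31   0.   ] -0.227
54 [ 0.5095 -0.1888  0.    ] [ 0.067 -0.35   0.   ] -0.255
```

Emit:
{"method": "drive_tool", "body": {
  "jaw": [0.8, 0.8, 0.8, 0.8],
  "delta_pos": [
    [0.023, -0.034, 0],
    [0.043, -0.07, 0],
    [0.059, -0.107, 0],
    [0.071, -0.147, 0]
  ],
  "twist": [
    [0, 0, -0.028],
    [0, 0, -0.057],
    [0, 0, -0.085],
    [0, 0, -0.113]
  ]
}}

```text
clock: 7.2
tool_pos: [0.5206, -0.1382, 0.1173]
eef_rot: [[-0.993, -0.116, 0.0], [-0.116, 0.993, 0.003], [-0.001, 0.003, -1.0]]
ft_force: [1.4, 5.1, 2.0]
opening: 0.0478
gripper_force: 25.0
```

Emit:
{"method": "drive_tool", "body": {
  "jaw": [0.8, 0.8, 0.8, 0.8],
  "delta_pos": [
    [0.021, -0.035, 0],
    [0.039, -0.072, 0],
    [0.052, -0.111, 0],
    [0.062, -0.151, 0]
  ],
  "twist": [
    [0, 0, -0.028],
    [0, 0, -0.057],
    [0, 0, -0.085],
    [0, 0, -0.113]
  ]
}}

```text
clock: 7.7
tool_pos: [0.5089, -0.1777, 0.1172]
eef_rot: [[-0.891, -0.454, -0.001], [-0.454, 0.891, 0.003], [-0.0, 0.003, -1.0]]
ft_force: [-0.6, 6.3, 2.8]
opening: 0.0475
gripper_force: 25.0
```

```bash
python3 - <<'E'
from h import *
s=robot.state();print(s['joint_pos'],s['tool_pos'],s['ft_force'],s['torque'])
for c in('side',):
    look(c)
    for n in('knob_center','pivot','housing','swing_clamp'): print(c,n,[(np.round(x['point'],4),round(x['p'],2)) for x in robot.spot_point(n,c)][:1])
E
```

```text
[-4.36708859e-01 -3.76929404e-02  1.98697758e+00  2.39616115e-03
  1.19482312e+00 -2.47956214e+00] [ 0.5088747  -0.17765542  0.11716482] [-0.62019626  6.32120275  2.80954047] [1.06550877 0.14652756 0.08516459]
side knob_center [(array([ 0.5112, -0.174 ,  0.1345]), 0.82)]
side pivot [(array([ 0.6068, -0.1858,  0.0958]), 0.78)]
side housing [(array([ 0.5051, -0.1868,  0.0084]), 0.74)]
side swing_clamp []
```

Emit:
{"method": "drive_tool", "body": {
  "jaw": [0.8, 0.8, 0.8],
  "delta_pos": [
    [0.006, -0.012, 0],
    [0.012, -0.024, 0],
    [0.018, -0.036, 0]
  ],
  "twist": [
    [0, 0, 0],
    [0, 0, 0],
    [0, 0, 0]
  ]
}}

```text
clock: 8.32
tool_pos: [0.5088, -0.1876, 0.117]
eef_rot: [[-0.893, -0.451, -0.002], [-0.451, 0.893, 0.002], [0.001, 0.003, -1.0]]
ft_force: [-3.4, 5.4, 4.0]
opening: 0.0479
gripper_force: 25.0
```

Emit:
{"method": "drive_tool", "body": {
  "jaw": [0.8, 0.8],
  "delta_pos": [
    [0.004, -0.007, 0],
    [0.007, -0.014, 0]
  ],
  "twist": [
    [0, 0, 0],
    [0, 0, 0]
  ]
}}

```text
clock: 8.57
tool_pos: [0.5088, -0.1911, 0.1169]
eef_rot: [[-0.893, -0.451, -0.002], [-0.451, 0.893, 0.004], [0.0, 0.004, -1.0]]
ft_force: [-3.3, 8.0, 5.8]
opening: 0.0477
gripper_force: 25.0
```

Emit:
{"method": "drive_tool", "body": {
  "jaw": [0.8, 0.8],
  "delta_pos": [
    [0.004, -0.007, 0],
    [0.007, -0.014, 0]
  ],
  "twist": [
    [0, 0, 0],
    [0, 0, 0]
  ]
}}

```text
clock: 8.82
tool_pos: [0.5088, -0.1918, 0.1169]
eef_rot: [[-0.893, -0.45, -0.003], [-0.45, 0.893, 0.011], [-0.003, 0.011, -1.0]]
ft_force: [-5.1, 18.5, 8.7]
opening: 0.0479
gripper_force: 25.0
```

Emit:
{"method": "drive_tool", "body": {
  "jaw": [0.8, 0.8, 0.8, 0.8, 0.8],
  "delta_pos": [
    [-0.004, 0.007, 0],
    [-0.004, 0.007, 0.001],
    [-0.004, 0.007, 0.002],
    [-0.004, 0.007, 0.003],
    [-0.004, 0.007, 0.004]
  ],
  "twist": [
    [0, 0, 0],
    [0, 0, 0.055],
    [0, 0, 0.11],
    [0, 0, 0.165],
    [0, 0, 0.22]
  ],
  "newtons": 25
}}

```text
clock: 9.45
tool_pos: [0.509, -0.1917, 0.116]
eef_rot: [[-0.974, 0.227, -0.002], [0.227, 0.974, 0.006], [0.003, 0.005, -1.0]]
ft_force: [-3.3, 9.9, 6.6]
opening: 0.0475
gripper_force: 25.0
```

```bash
cat > s.py <<'E'
from h import *
s=robot.state();R=s['eef_rot'];np.set_printoptions(precision=4,suppress=True)
print(s['joint_pos'],s['tool_pos'],s['ft_force'],s['torque'],'tool-frame F',R.T@s['ft_force'],np.degrees(np.arctan2(R[1,1],R[0,1])),s['opening'],s['gripper_force'])
E
python3 s.py
```

```text
[-0.4613 -0.0241  1.9758  0.0048  1.1946 -1.8047] [ 0.509  -0.1917  0.116 ] [-3.32    9.9448  6.6409] [1.9607 0.7577 0.0609] tool-frame F [ 5.5159  8.966  -6.5733] 76.866232273468 0.04746636854776367 24.994528591632843
```

Emit:
{"method": "drive_tool", "body": {
  "jaw": [0.8, 0.8, 0.8, 0.8, 0.8, 0.8, 0.8, 0.8],
  "delta_pos": [
    [0, 0, 0.001],
    [0, 0, 0.002],
    [0, 0, 0.003],
    [0, 0, 0.004],
    [0, 0, 0.005],
    [0, 0, 0.006],
    [0, 0, 0.006],
    [0, 0, 0.007]
  ],
  "twist": [
    [0, 0, 0.055],
    [0, 0, 0.11],
    [0, 0, 0.165],
    [0, 0, 0.22],
    [0, 0, 0.275],
    [0, 0, 0.33],
    [0, 0, 0.385],
    [0, 0, 0.44]
  ]
}}

```text
clock: 10.45
tool_pos: [0.5082, -0.1921, 0.1143]
eef_rot: [[0.04, 0.999, -0.004], [0.999, -0.04, 0.005], [0.005, -0.005, -1.0]]
ft_force: [-6.5, 8.8, 7.7]
opening: 0.0476
gripper_force: 25.0
```

```bash
python3 s.py
```

```text
[-0.4617 -0.0224  1.9773  0.003   1.1929 -0.4224] [ 0.5082 -0.1921  0.1143] [-6.4907  8.7958  7.7437] [1.6086 1.3749 0.0264] tool-frame F [ 8.5658 -6.8758 -7.6688] -2.316194807592732 0.047610208707989994 24.988642036914825
```

Emit:
{"method": "drive_tool", "body": {
  "jaw": [0.8, 0.8, 0.8, 0.8, 0.8, 0.8, 0.8, 0.8],
  "delta_pos": [
    [0, 0, 0.001],
    [0, 0, 0.002],
    [0, 0, 0.003],
    [0, 0, 0.004],
    [0, 0, 0.005],
    [0, 0, 0.006],
    [0, 0, 0.006],
    [0, 0, 0.007]
  ],
  "twist": [
    [0, 0, 0.055],
    [0, 0, 0.11],
    [0, 0, 0.165],
    [0, 0, 0.22],
    [0, 0, 0.275],
    [0, 0, 0.33],
    [0, 0, 0.385],
    [0, 0, 0.44]
  ],
  "newtons": 40
}}

```text
clock: 11.45
tool_pos: [0.5081, -0.1913, 0.1126]
eef_rot: [[0.989, 0.147, -0.005], [0.147, -0.989, 0.007], [-0.004, -0.008, -1.0]]
ft_force: [-6.3, 10.7, 9.4]
opening: 0.0478
gripper_force: 40.0
```

```bash
python3 s.py
```

```text
[-0.4614 -0.0207  1.9787  0.0047  1.1911  0.9599] [ 0.5081 -0.1913  0.1126] [-6.3427 10.669   9.4144] [2.3506 1.5277 0.0434] tool-frame F [ -4.738  -11.5608  -9.3053] -81.53749280235105 0.047762063697651486 39.98870372772217
```

Emit:
{"method": "drive_tool", "body": {
  "jaw": [0.25, 0.25, 0.25, 0.25, 0.25, 0.25, 0.25, 0.25],
  "delta_pos": [
    [0, 0, 0],
    [0, 0, 0],
    [0, 0, -0.016],
    [0, 0, -0.016],
    [0, 0, -0.016],
    [0, 0, -0.016],
    [0, 0, -0.016],
    [0, 0, -0.016]
  ],
  "twist": [
    [0, 0, 0],
    [0, 0, 0],
    [0, 0, 0],
    [0, 0, -0.055],
    [0, 0, -0.11],
    [0, 0, -0.165],
    [0, 0, -0.22],
    [0, 0, -0.275]
  ]
}}

```text
clock: 12.45
tool_pos: [0.5099, -0.1951, 0.1169]
eef_rot: [[0.521, 0.854, 0.001], [0.854, -0.521, -0.001], [-0.0, 0.001, -1.0]]
ft_force: [-0.2, 0.7, 0.2]
opening: 0.0713
gripper_force: 0.0
```

Emit:
{"method": "drive_tool", "body": {
  "jaw": [0.25, 0.25, 0.25, 0.25, 0.25, 0.25, 0.25, 0.25],
  "delta_pos": [
    [0, 0, 0],
    [0, 0, 0],
    [0, 0, 0],
    [0, 0, 0],
    [0, 0, 0],
    [0, 0, 0],
    [0, 0, 0],
    [0, 0, 0]
  ],
  "twist": [
    [0, 0, -0.055],
    [0, 0, -0.11],
    [0, 0, -0.165],
    [0, 0, -0.22],
    [0, 0, -0.275],
    [0, 0, -0.33],
    [0, 0, -0.385],
    [0, 0, -0.44]
  ]
}}

```text
clock: 13.45
tool_pos: [0.5099, -0.1951, 0.117]
eef_rot: [[-0.741, 0.671, 0.001], [0.671, 0.741, -0.001], [-0.001, 0.0, -1.0]]
ft_force: [-0.3, -0.3, 0.4]
opening: 0.0714
gripper_force: 0.0
```

```bash
python3 s.py; python3 - <<'E'
from h import *
d=look('side')
for n in('knob_center','pivot','foot'): print(n,[(np.round(x['point'],4),round(x['p'],2)) for x in robot.spot_point(n,'side')][:1])
i=cv2.cvtColor(d['frame'],cv2.COLOR_RGB2BGR)[140:260,230:370];cv2.imwrite('pics/b.png',cv2.resize(i,None,fx=5,fy=5,interpolation=2))
E
```

```text
[-0.4636 -0.024   1.9741 -0.0003  1.1905 -1.2982] [ 0.5099 -0.1951  0.117 ] [-0.2765 -0.2619  0.4364] [-0.0515  0.0315  0.0256] tool-frame F [ 0.0286 -0.3797 -0.4365] 47.82808908081838 0.07135362728677455 0.0
knob_center [(array([ 0.5089, -0.1896,  0.1308]), 0.68)]
pivot [(array([ 0.6049, -0.1867,  0.0954]), 0.86)]
foot [(array([ 0.5074, -0.1899,  0.0589]), 0.6)]
```

View pics/b.png

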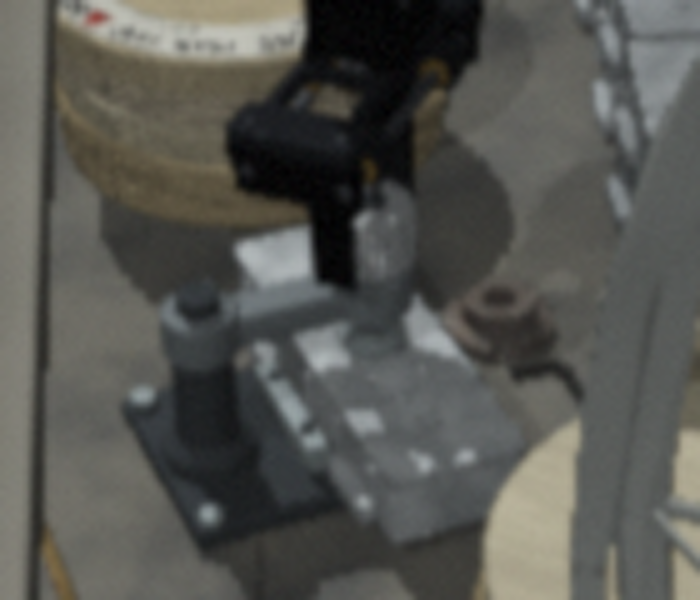

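The arm now lies over the casting. The knob is at about (385,230) in the crop and the foot sits just above the housing. I'll re-grip.

Emit:
{"method": "drive_tool", "body": {
  "jaw": [0.25, 0.8, 0.8, 0.8, 0.8, 0.8, 0.8, 0.8],
  "delta_pos": [
    [0.009, 0.004, 0],
    [0.009, 0.004, 0],
    [0.009, 0.004, 0],
    [0.009, 0.004, 0],
    [0.009, 0.004, 0],
    [0.009, 0.004, 0],
    [0.009, 0.004, 0],
    [0.009, 0.004, 0]
  ],
  "twist": [
    [0, 0, 0],
    [0, 0, 0],
    [0, 0, 0],
    [0, 0, 0],
    [0, 0, 0],
    [0, 0, 0],
    [0, 0, 0],
    [0, 0, 0]
  ],
  "newtons": 40
}}

```text
clock: 14.65
tool_pos: [0.5089, -0.1921, 0.1168]
eef_rot: [[-0.737, 0.675, 0.001], [0.675, 0.737, 0.001], [-0.0, 0.001, -1.0]]
ft_force: [2.5, 3.5, 0.4]
opening: 0.0475
gripper_force: 40.0
```

Emit:
{"method": "drive_tool", "body": {
  "jaw": [0.8, 0.8, 0.8, 0.8],
  "delta_pos": [
    [0, 0, 0.001],
    [0, 0, 0.002],
    [0, 0, 0.003],
    [0, 0, 0.003]
  ],
  "twist": [
    [0, 0, 0.055],
    [0, 0, 0.11],
    [0, 0, 0.165],
    [0, 0, 0.165]
  ]
}}

```text
clock: 15.15
tool_pos: [0.5084, -0.1923, 0.1165]
eef_rot: [[-0.307, 0.952, -0.001], [0.952, 0.307, 0.0], [0.0, -0.001, -1.0]]
ft_force: [0.4, 2.7, 4.2]
opening: 0.0472
gripper_force: 40.0
```

```bash
python3 s.py
```

```text
[-0.4603 -0.0276  1.9784 -0.0003  1.1916 -0.7724] [ 0.5084 -0.1923  0.1165] [0.3795 2.6631 4.1611] [ 0.4327  0.5467 -0.3848] tool-frame F [ 2.4192  1.1763 -4.161 ] 17.88925521749615 0.04724734797591293 39.982255697250366
```

Emit:
{"method": "drive_tool", "body": {
  "jaw": [0.8, 0.8, 0.8],
  "delta_pos": [
    [0, 0, 0.001],
    [0, 0, 0.002],
    [0, 0, 0.002]
  ],
  "twist": [
    [0, 0, 0.055],
    [0, 0, 0.11],
    [0, 0, 0.11]
  ]
}}

```text
clock: 15.52
tool_pos: [0.5081, -0.1923, 0.1165]
eef_rot: [[0.031, 1.0, -0.002], [1.0, -0.031, 0.0], [-0.0, -0.002, -1.0]]
ft_force: [-2.8, 4.7, 7.2]
opening: 0.0474
gripper_force: 40.0
```

```bash
python3 s.py
```

```text
[-0.4602 -0.0277  1.9784 -0.0009  1.1925 -0.4284] [ 0.5081 -0.1923  0.1165] [-2.8465  4.6948  7.2217] [ 0.5922  0.9986 -0.0067] tool-frame F [ 4.6027 -3.0067 -7.2161] -1.8012981272340736 0.047358390817086135 39.986608028411865
```

Emit:
{"method": "drive_tool", "body": {
  "jaw": [0.8, 0.8, 0.8],
  "delta_pos": [
    [0, 0, 0],
    [0, 0, 0.001],
    [0, 0, 0.001]
  ],
  "twist": [
    [0, 0, 0.055],
    [0, 0, 0.11],
    [0, 0, 0.11]
  ]
}}

```text
clock: 15.9
tool_pos: [0.5074, -0.1934, 0.1165]
eef_rot: [[0.368, 0.93, -0.004], [0.93, -0.368, -0.002], [-0.003, -0.003, -1.0]]
ft_force: [-6.6, -0.4, 9.0]
opening: 0.0472
gripper_force: 40.0
```

```bash
python3 s.py
```

```text
[-0.4611 -0.0278  1.9786 -0.004   1.1931 -0.0825] [ 0.5074 -0.1934  0.1165] [-6.5854 -0.3619  8.9841] [-0.085   1.4914 -0.1715] tool-frame F [-2.7924 -6.0122 -8.9593] -21.605322955854877 0.0472262569924147 40.00291585922241
```

```bash
python3 - <<'E'
from m import *
for k in range(4):
    d=look('side')
    for n in('knob_center','foot','pivot','swing_arm','housing'): print(n,[(np.round(x['point'],4),round(x['p'],2)) for x in robot.spot_point(n,'side')][:1],end=' ')
    print()
i=cv2.cvtColor(d['frame'],cv2.COLOR_RGB2BGR)[170:240,265:345];cv2.imwrite('pics/c.png',cv2.resize(i,None,fx=7,fy=7,interpolation=2))
for k in range(4):
    s=robot.state();print(s['torque'],s['ft_force']);look('side')
E
```

```text
knob_center [(array([ 0.5081, -0.1884,  0.1277]), 0.97)] foot [(array([ 0.5094, -0.1892,  0.0563]), 0.8)] pivot [(array([ 0.608 , -0.1855,  0.0958]), 0.93)] Traceback (most recent call last):
  File "<stdin>", line 4, in <module>
ValueError: it knows: clamp_screw, collar, foot, hex_key, housing, ink_tin, knob_center, oil_can, pivot, rubber_stamp, swing_clamp, tea_mug
```

```bash
python3 - <<'E'
from m import *
for k in range(5):
    d=look('side');s=robot.state();print(s['torque'],s['ft_force'],s['tau'][5],[np.round(x['point'],4) for n in('knob_center','foot','pivot') for x in robot.spot_point(n,'side')[:1]])
i=cv2.cvtColor(d['frame'],cv2.COLOR_RGB2BGR)[170:240,265:345];cv2.imwrite('pics/c.png',cv2.resize(i,None,fx=7,fy=7,interpolation=2))
E
```

```text
[-0.0145  1.4482 -0.1216] [-7.5455  0.4311  9.819 ] -0.13262709137052298 [array([ 0.5129, -0.1909,  0.0567]), array([ 0.6075, -0.1848,  0.0947])]
[ 0.0412  1.4711 -0.1519] [-6.3674  0.7462 10.4267] -0.1304188370704651 [array([ 0.5058, -0.1869,  0.1287]), array([ 0.5073, -0.1896,  0.0576]), array([ 0.6057, -0.1848,  0.0952])]
[-0.0189  1.4051 -0.1163] [-7.4484  1.2146 10.2192] -0.13027374632656574 [array([ 0.5077, -0.191 ,  0.1293]), array([ 0.5077, -0.1889,  0.0571]), array([ 0.6062, -0.1862,  0.0961])]
[ 0.0443  1.5014 -0.1374] [-6.9367  1.0768 10.8365] -0.13026831205934286 [array([ 0.5047, -0.1886,  0.1278]), array([ 0.5071, -0.1889,  0.0551]), array([ 0.6066, -0.1854,  0.0964])]
[-0.0179  1.469  -0.1146] [-6.625   0.4608 10.9047] -0.13025742955505848 [array([ 0.5073, -0.1858,  0.1286]), array([ 0.5042, -0.1883,  0.0586]), array([ 0.6035, -0.187 ,  0.0968])]
```

View pics/c.png

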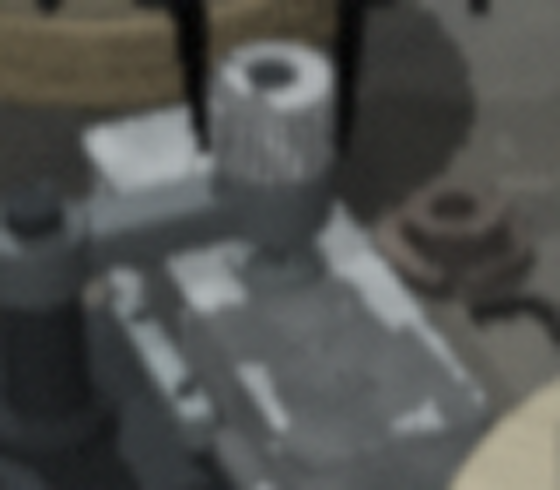

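The knob is upright, at crop (270,110), and the foot appears to be resting on the casting (measured 0.057, contact expected at 0.058). I'll keep turning and watch the torque.

Emit:
{"method": "drive_tool", "body": {
  "jaw": [0.8, 0.8],
  "delta_pos": [
    [0, 0, 0],
    [0, 0, 0]
  ],
  "twist": [
    [0, 0, 0.055],
    [0, 0, 0.11]
  ]
}}

```text
clock: 17.35
tool_pos: [0.5057, -0.1941, 0.1165]
eef_rot: [[0.664, 0.748, -0.008], [0.748, -0.664, -0.003], [-0.007, -0.004, -1.0]]
ft_force: [-10.1, 3.7, 13.1]
opening: 0.0474
gripper_force: 40.0
```

```bash
python3 s.py
```

```text
[-0.4624 -0.0283  1.9791 -0.0064  1.1964  0.2658] [ 0.5057 -0.1941  0.1165] [-10.1004   3.694   13.1118] [0.6818 1.7897 0.7381] tool-frame F [ -4.0364 -10.0574 -13.0438] -41.58876219886551 0.047362633987683124 39.99654471874237
```

Emit:
{"method": "drive_tool", "body": {
  "jaw": [0.8, 0.8],
  "delta_pos": [
    [0, 0, 0],
    [0, 0, 0]
  ],
  "twist": [
    [0, 0, 0.055],
    [0, 0, 0.11]
  ]
}}

```text
clock: 17.6
tool_pos: [0.5073, -0.1916, 0.1163]
eef_rot: [[0.878, 0.479, -0.004], [0.479, -0.878, 0.002], [-0.002, -0.003, -1.0]]
ft_force: [-11.9, 4.3, 14.2]
opening: 0.0472
gripper_force: 40.0
```

```bash
python3 s.py
```

```text
[-0.4602 -0.0282  1.9792  0.      1.1947  0.6113] [ 0.5073 -0.1916  0.1163] [-11.8729   4.3252  14.1668] [0.7478 2.3197 0.9201] tool-frame F [ -8.3861  -9.5304 -14.1145] -61.39220184826449 0.04720969346816103 39.99749779701233
```

Emit:
{"method": "drive_tool", "body": {
  "jaw": [0.8, 0.8],
  "delta_pos": [
    [0, 0, 0],
    [0, 0, 0]
  ],
  "twist": [
    [0, 0, 0.055],
    [0, 0, 0.11]
  ]
}}

```text
clock: 17.85
tool_pos: [0.5083, -0.1911, 0.1163]
eef_rot: [[0.988, 0.153, -0.001], [0.153, -0.988, 0.002], [-0.001, -0.003, -1.0]]
ft_force: [2.4, 8.7, 4.9]
opening: 0.0477
gripper_force: 40.0
```

```bash
python3 s.py
```

```text
[-0.4595 -0.0279  1.979   0.0019  1.1924  0.9569] [ 0.5083 -0.1911  0.1163] [2.3937 8.7313 4.9475] [ 1.5748 -0.3923  0.8776] tool-frame F [ 3.6998 -8.2743 -4.9285] -81.18951164085951 0.04766270502887968 39.99464750289917
```

Emit:
{"method": "drive_tool", "body": {
  "jaw": [0.8, 0.8],
  "delta_pos": [
    [0, 0, 0],
    [0, 0, 0]
  ],
  "twist": [
    [0, 0, 0.055],
    [0, 0, 0.11]
  ]
}}

```text
clock: 18.1
tool_pos: [0.5083, -0.1911, 0.1162]
eef_rot: [[0.982, -0.19, -0.002], [-0.19, -0.982, 0.002], [-0.002, -0.002, -1.0]]
ft_force: [1.3, 6.4, 6.7]
opening: 0.0476
gripper_force: 40.0
```

```bash
python3 s.py; python3 -c "
from h import *
for k in range(4):
    look('side');s=robot.state();print(s['torque'],s['tau'][5],[np.round(x['point'],4) for n in('knob_center','foot') for x in robot.spot_point(n,'side')[:1]])"
```

```text
[-0.4593 -0.0276  1.9788  0.0014  1.1927  1.3025] [ 0.5083 -0.1911  0.1162] [1.3293 6.4011 6.7032] [ 1.1114 -0.1423  0.7089] tool-frame F [ 0.0739 -6.55   -6.6908] -100.97135848712018 0.047614887647834295 39.99525725841522
[1.28645716 0.62037969 0.09896518] 0.6721155345439911 [array([ 0.5087, -0.1907,  0.1281]), array([ 0.5084, -0.1924,  0.0588])]
[ 1.24622435  0.602327   -0.34110889] -0.363607294857502 [array([ 0.5079, -0.1887,  0.0576]), array([ 0.5074, -0.1918,  0.0595])]
[ 1.16881527  0.5557115  -0.3793456 ] -0.3530357591807842 [array([7.216e-01, 2.160e-01, 3.000e-04]), array([ 0.5097, -0.189 ,  0.0589])]
[ 1.24243813  0.57330366 -0.40353903] -0.35157104954123497 [array([ 0.5088, -0.189 ,  0.1282]), array([ 0.5047, -0.189 ,  0.0605])]
```

Torque holds at about 0.8 N m while turning and the height has stopped changing, so the 40 N grip is slipping. I'll re-grip a little lower and firmer to finish tightening.

Emit:
{"method": "drive_tool", "body": {
  "jaw": [0.25, 0.25, 0.25, 0.25, 0.25, 0.25, 0.25, 0.25],
  "delta_pos": [
    [0, 0, 0],
    [0, 0, 0],
    [0, 0, 0],
    [0, 0, 0.006],
    [0, 0, 0.006],
    [0, 0, 0.006],
    [0, 0, 0.006],
    [0, 0, 0.006]
  ],
  "twist": [
    [0, 0, 0],
    [0, 0, 0],
    [0, 0, 0],
    [0, 0, -0.055],
    [0, 0, -0.11],
    [0, 0, -0.165],
    [0, 0, -0.22],
    [0, 0, -0.275]
  ]
}}

```text
clock: 19.7
tool_pos: [0.5084, -0.1926, 0.1133]
eef_rot: [[0.778, 0.628, -0.001], [0.628, -0.778, -0.0], [-0.001, -0.0, -1.0]]
ft_force: [-0.4, 0.1, -0.1]
opening: 0.0715
gripper_force: 0.0
```

Emit:
{"method": "drive_tool", "body": {
  "jaw": [0.25, 0.25, 0.25, 0.25, 0.25, 0.25, 0.25, 0.25],
  "delta_pos": [
    [0, 0, 0],
    [0, 0, 0],
    [0, 0, 0],
    [0, 0, 0],
    [0, 0, 0],
    [0, 0, 0],
    [0, 0, 0],
    [0, 0, 0]
  ],
  "twist": [
    [0, 0, -0.055],
    [0, 0, -0.11],
    [0, 0, -0.165],
    [0, 0, -0.22],
    [0, 0, -0.275],
    [0, 0, -0.33],
    [0, 0, -0.385],
    [0, 0, -0.385]
  ]
}}

```text
clock: 20.7
tool_pos: [0.5084, -0.1925, 0.1134]
eef_rot: [[-0.304, 0.953, -0.0], [0.953, 0.304, -0.0], [0.0, -0.0, -1.0]]
ft_force: [-0.5, 0.4, 0.4]
opening: 0.0713
gripper_force: 0.0
```

```bash
python3 s.py
```

```text
[-0.4606 -0.0243  1.9808 -0.0003  1.1855 -0.7698] [ 0.5084 -0.1925  0.1134] [-0.4877  0.3626  0.3763] [-0.1153 -0.0159 -0.0174] tool-frame F [ 0.4939 -0.3543 -0.3762] 17.724335991913506 0.07128094982421052 0.0
```

Emit:
{"method": "drive_tool", "body": {
  "jaw": [0.8, 0.8, 0.8, 0.8, 0.8, 0.8, 0.8, 0.8],
  "delta_pos": [
    [0.003, 0.001, 0],
    [0.003, 0.001, 0],
    [0.003, 0.001, 0],
    [0.003, 0.001, 0],
    [0.003, 0.001, 0],
    [0.003, 0.001, 0],
    [0.003, 0.001, 0],
    [0.003, 0.001, 0]
  ],
  "twist": [
    [0, 0, 0],
    [0, 0, 0],
    [0, 0, 0],
    [0, 0, 0],
    [0, 0, 0],
    [0, 0, 0],
    [0, 0, 0],
    [0, 0, 0]
  ],
  "newtons": 50
}}

```text
clock: 21.7
tool_pos: [0.5085, -0.1916, 0.1137]
eef_rot: [[-0.306, 0.952, -0.0], [0.952, 0.306, -0.0], [0.0, -0.0, -1.0]]
ft_force: [-1.4, -0.4, 0.2]
opening: 0.0471
gripper_force: 50.0
```

```bash
python3 s.py
```

```text
[-0.459  -0.0253  1.9813 -0.0002  1.1859 -0.77  ] [ 0.5085 -0.1916  0.1137] [-1.3596 -0.3775  0.1931] [-0.1057  0.3044 -0.0201] tool-frame F [ 0.0568 -1.4099 -0.1927] 17.823294254021235 0.04708744199972296 50.00028848648071
```

Emit:
{"method": "drive_tool", "body": {
  "jaw": [0.8, 0.8, 0.8, 0.8],
  "delta_pos": [
    [0, 0, 0],
    [0, 0, 0],
    [0, 0, 0.001],
    [0, 0, 0.001]
  ],
  "twist": [
    [0, 0, 0.025],
    [0, 0, 0.05],
    [0, 0, 0.075],
    [0, 0, 0.1]
  ]
}}

```text
clock: 22.2
tool_pos: [0.5083, -0.1916, 0.1136]
eef_rot: [[-0.001, 1.0, -0.001], [1.0, 0.001, -0.001], [-0.001, -0.001, -1.0]]
ft_force: [-3.5, -0.2, 1.7]
opening: 0.0474
gripper_force: 50.0
```

```bash
python3 s.py
```

```text
[-0.4583 -0.0253  1.9813 -0.002   1.1863 -0.4582] [ 0.5083 -0.1916  0.1136] [-3.451  -0.2     1.7193] [-0.0185  0.4544  1.7861] tool-frame F [-0.2002 -3.4536 -1.714 ] 0.036880947941115114 0.04740849716183637 49.99850034713745
```

The torque has reached 1.8 N m, so it is firmly tight. I'll release and lift away.

Emit:
{"method": "drive_tool", "body": {
  "jaw": [0, 0, 0, 0, 0, 0, 0, 0],
  "delta_pos": [
    [0, 0, 0],
    [0, 0, 0],
    [0, 0, 0],
    [0, 0, 0],
    [0, 0, 0],
    [0, 0, -0.1],
    [0, 0, -0.3],
    [0, 0, -0.4]
  ],
  "twist": [
    [0, 0, 0],
    [0, 0, 0],
    [0, 0, 0],
    [0, 0, 0],
    [0, 0, 0],
    [0, 0, 0],
    [0, 0, 0],
    [0, 0, 0]
  ]
}}

```text
clock: 23.2
tool_pos: [0.5096, -0.192, 0.2166]
eef_rot: [[0.003, 1.0, 0.004], [1.0, -0.003, -0.002], [-0.002, 0.004, -1.0]]
ft_force: [0.4, -0.0, 0.2]
opening: 0.0947
gripper_force: 0.0
```

Emit:
{"method": "drive_tool", "body": {
  "jaw": [0, 0, 0, 0, 0, 0, 0, 0],
  "delta_pos": [
    [0, 0, -0.25],
    [0, -0.2, -0.5],
    [0, -0.4, -0.6],
    [0, -0.5, -0.6],
    [0, -0.5, -0.6],
    [0, -0.5, -0.6],
    [0, -0.5, -0.6],
    [0, -0.5, -0.6]
  ],
  "twist": [
    [0, 0, 0],
    [0, 0, 0],
    [0, 0, 0],
    [0, 0, 0],
    [0, 0, 0],
    [0, 0, 0],
    [0, 0, 0],
    [0, 0, 0]
  ]
}}

```text
clock: 24.2
tool_pos: [0.384, -0.1911, 0.3626]
eef_rot: [[0.002, 1.0, -0.002], [1.0, -0.002, 0.001], [0.001, -0.002, -1.0]]
ft_force: [-0.3, 0.2, 1.2]
opening: 0.0951
gripper_force: 0.0
```

```bash
python3 s.py; python3 - <<'E'
from h import *
for c in('side','top'):
    d=look(c); i=cv2.cvtColor(d['frame'],cv2.COLOR_RGB2BGR)
    i=i[150:270,240:360] if c=='side' else i[180:330,340:490]
    cv2.imwrite('pics/e_%s.png'%c,cv2.resize(i,(400,400),interpolation=2))
    for n in('knob_center','pivot','foot','housing','collar'): print(c,n,[(np.round(x['point'],4),round(x['p'],2)) for x in robot.spot_point(n,c)][:1])
cv2.imwrite('pics/e.png',np.hstack([cv2.imread('pics/e_side.png'),cv2.imread('pics/e_top.png')]))
E
```

```text
[-0.587  -0.4289  1.8979  0.      1.6744 -0.5846] [ 0.384  -0.1911  0.3626] [-0.2783  0.2011  1.1667] [-0.1772  0.0721 -0.0001] tool-frame F [ 0.2017 -0.2805 -1.166 ] -0.13789121217515346 0.09512438837649966 0.0
side knob_center [(array([ 0.5102, -0.1896,  0.1311]), 0.88)]
side pivot [(array([ 0.6081, -0.1835,  0.096 ]), 0.92)]
side foot [(array([ 0.509 , -0.1896,  0.0571]), 0.81)]
side housing [(array([ 0.5091, -0.1883,  0.0107]), 0.58)]
side collar [(array([ 0.4089, -0.2475,  0.0016]), 0.78)]
top knob_center [(array([ 0.508 , -0.1918,  0.1274]), 0.66)]
top pivot [(array([ 0.5065, -0.1937, -0.0007]), 0.66)]
top foot [(array([ 0.5066, -0.1909,  0.0531]), 0.63)]
top housing [(array([ 0.511 , -0.1925,  0.0096]), 0.67)]
top collar [(array([ 0.41  , -0.2455, -0.0022]), 0.84)]
```

View pics/e.png

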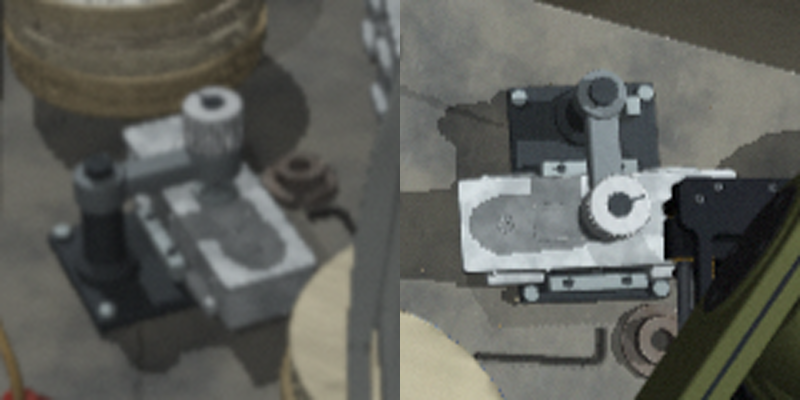

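In the last picture the arm lies across the casting, with the knob at (615,205) in the top half and the foot down on the housing. The casting and the bystanders are undisturbed, and the robot is clear, so I'll hand it in.

```bash
python3 -c "
from bench import robot
print(robot.sign_off())"
```

```text
the job is handed in; nothing more can be done
None
```

The clamp arm is swung round against its stop and the knob is screwed down hard on the casting (about 1.8 N m at the wrist); the gripper has let go and backed clear, and the job was handed in at about 24 s.

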